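# Seat a lens barrel in a V-block against its back stop

## Task

Lift the black lens barrel off its cradle and lay it in the front of the V-block's groove, glass end (brass band) toward the back stop. Then slide it along the groove under the sprung pressure finger until it rests on both flanks and its front bears on the brass disc of the back stop, pressing it home for a moment with a light push of about 5 to 8 N on the stop (under 3 N does not seat it, over 15 N damages the lens). Leave it there touching the stop, clamped under the finger, and leave the things around undisturbed.

Things in the scene. Friction and masses are not known exactly. Their poses are not given: they have to be found in the camera images.
- lens: The lens barrel: a black cylinder 30 mm in diameter and 70 mm long, 70 to 130 g, with a brass band and glass at its front end and a ribbed grip at its rear. Origin in the middle on the axis; +x along the axis toward the front (glass) end. It lies level (axis 29.6 mm above the bench) on the cradle at the start and can roll about its axis.
- lens_front (a point): Centre of the lens barrel's front face, 35 mm from its origin.
- lens_rear (a point): Centre of the lens barrel's rear face, 35 mm behind its origin; this face may be pushed.
- cradle: Fixed low rest, 46 x 24 mm and 17 mm high, two blue rods on a grey block; the lens lies on it along its x. Narrower than the lens, so that the fingers pass down either side. Origin at the centre of its underside.
- vee_fixture: Fixed V-block fixture on an aluminium base 190 x 60 x 10 mm (x = -105 to +85 mm of its origin, which lies on the bench under the groove; z up). The 90 degree groove runs along its x from the open front end at x = -95 to x = +30 mm. A seated lens has its axis at y = 0, z = 35 mm (top at 50 mm). A post 67 mm high at x = 67 to 81 mm carries the pressure finger.
- flank_left: The groove's flank on the +y side (steel bar); its frame is that of vee_fixture. Groove bottom at z = 14 mm, flank tops at z = 28 mm and y = +-14 mm.
- flank_right: The groove's flank on the -y side (steel bar); its frame is that of vee_fixture.
- back_stop: The back stop: a dark steel post fixed on the base, carrying a rigid brass pin that points at the lens and ends in a flat disc 16 mm in diameter. Origin in the post's front face on the axis of the seated lens, at x = 52 mm of vee_fixture, same axes. The pin is set differently each time: the disc's face stands 8 to 20 mm in front of the post and is not measured; find it by feel.
- pressure_finger (a joint): Lift of the sprung finger (rad): 0 down, about 0.05 with the lens under it. 10 mm wide, it reaches forward from the post over the groove, 62 mm high. Its white nose presses on the lens top at x = 11 mm of vee_fixture with about 3.5 N; its lead-in begins at x = -12 mm. A lens pushed along the groove lifts it by itself; sliding takes roughly 1 to 5 N before the stop is met.
- loupe: Black loupe, 36 mm across and high; bystander. Origin at the centre of its underside.
- parts_cup: Aluminium cup, 57 mm across, 24 mm high; bystander. Origin at the centre of its underside.
- waffle_pack_b: Flat chip tray, 51 x 51 x 9 mm, between the vice and a blue drawer cabinet (under 0.25 m high, x above 0.40, y below -0.17: keep the arm clear of it); bystander. Origin at the centre of its underside.
- solvent_bottle: White bottle, 67 mm across, 142 mm high; bystander. Origin at the centre of its underside.
Mind the look-alikes: they are no part of the job. Of the things like the lens, leave any that is brown; of the rest the smaller one is meant.

How it is judged:
By the outcome, as a careful person would: the job done as asked, in the order asked, and still so for the second after the job is handed in, with the robot touching nothing.
It also fails if it takes over 58 s, if anything falls off the work surface, if the arm or the gripper's body presses on something with over 40 N, if the wrist force passes 120 N, or if a joint passes its speed limit or range.

## Robot

A 6-joint arm with a two-finger parallel gripper is mounted at the origin on the work surface; the furniture and walls round the work are solid. World frame = base frame: x ahead of the robot, y to its left, z up, the work surface at z = 0. Lengths are in mm, angles in rad, forces in N, time in s.
With the tool pointing down it reaches from about 150 to 775 mm from the base axis. Payload 6.1 kg.
Tool frame: the origin (TCP) lies between the finger pads; the fingertips stand 14 mm ahead of it and the grasp point (between the pads) lies 5 mm behind it; z points along the fingers, y is the line along which they close (so a half turn about z gives the same grasp; the last joint's range is limited). The gripper opens to 85 mm and grips with 20 to 120 N. Pads are 22 mm wide; open, the fingers measure 114 mm over their backs; the gripper's body (76 mm by 85 mm) begins 54 mm behind the grasp point. The pads swing forward as they close: fully open they stand 13 mm farther back than shut.
Start: joints at [-1.311, 0.126, -0.04, 1.405, 0, 1.571], TCP at [134.86, -507.367, 245.295] pointing down, gripper open.
Joint ranges: [-2.72, 2.72], [-0.95, 1.95], [-1.27, 1.35], [-1.78, 2.02], [-1.46, 1.47], [-3.14, 3.14]. Speed limits (rad/s): [2.39, 2.39, 3.01, 3.14, 3.14, 3.14].

## Interface

Orientations are given as a unit quaternion [w, x, y, z].
In Python, from cell import status, get_image, job, models gives the robot as it stands. The module is installed in compiled form; this text tells all that it offers.
- The arm moves only by the tool jog_arm, never from a script. Its argument "steps" is a list that holds one entry, the list of rows, each a list of 5 numbers: the shift along the tool's x, y, z in cm, then the turn about the tool's z in rad, then the opening, from 0 (shut) to 1 (fully open). A call has 1 to 5 rows; each row shifts and turns the commanded pose from where the row before left it, along the tool's axes as they then stand; what a row does not reach is not made up. A row lasts 1/10 s, in which the tool goes at most 50 mm and 8.59 degrees, less where a joint would pass 70% of its speed; a pose out of reach is approached as far as the arm can. A call is refused whole if a number of a shift passes 5 or a number of a turn 0.15, either way. A call with a gripper value outside its range is refused whole. The fingers move at their own pace and stop on an object; "squeeze" is the grip in N (left out, the last holds). Time passes only in rows, so rows that do not move let the fingers close. It gives the time, the measured TCP pose, the force, the opening and the grip force at its end, in the units of the state.
- status.observe(): the state, without advancing time (a new reading comes with each control period).
- get_image(name): name is "side" or "top" or "wrist"; returns a dict with "pixels" (400x640x3 uint8, red, green, blue), "fx", "fy", "cx", "cy" (pixels), "R" (3x3) and "t" (3): a world point X has camera coordinates R X + t. Camera axes: x right, y down, z forward; pixel columns grow to the right and rows downward; lengths in mm; the calibration is good to about 2 mm. A picture is of the moment at which its call begins. There is no depth.
- job.finish_job(): hands the job in; it is judged then, once.
Trained networks look in a picture, given as the dict that the camera call returned (one of the last four; its "shot" number tells which), for a name from the list of things; names that differ only in an ending like _2 or _b are one class to them, and where a whole thing is asked for, a point or a joint stands for the part that bears it (a point fixed in the world has none). Each returns a list of dicts, best first, with "conf" (0 to 1); they miss things now and then, are a little off and sometimes report something else, mostly with a low value. They report only what shows in the picture. A call takes as long as a camera call. They do not tell look-alikes from the thing itself.
- models.recognise(query, picture): "centre" ([x, y, z] in mm, in world coordinates, good to about 4 mm: the middle of the surface that is visible of it).
- models.outline_of(query, picture): "mask" (400x640 bool, what is visible of it).
- models.pinpoint(query, picture): "centre" ([x, y, z] in mm, in world coordinates, good to about 4 mm: a listed point, or the origin of a listed thing).
The state is a dict: "time_s": time; "q": joint angles; "dq": joint speeds; "effort": joint torques, N m; "ee_pos": TCP position; "tcp_rot": TCP orientation; "force": force on the tool from outside, world axes, zero at the start; "wrist_torque": the same for the moment, N m; "opening": finger opening in mm; "grasp_force": force on a finger pad.
Only numpy, scipy, OpenCV 4.12 (cv2) and the standard library are available. Lean on these libraries where they do the work, as an engineer would, in place of code of your own. Each camera call takes 0.05 s, during which the arm holds its last target. There are 200 camera calls.

## Working session

There is one attempt and no reset: what is moved stays moved. The work goes in short steps, Python scripts to look and compute and a tool call to move; the robot and the scene stay as the last step left them, time stands still between calls to the robot, and variables do not carry over. Pictures are saved under pics/ and viewed, at most 12 in all, crops included, and the job is handed in when it is done.

Besides the shell and the picture viewer there is one more tool, called after "Call:" as name([rows], argument=value, ...), one row to a line, values as JSON. jog_arm: Moves the arm, as the interface text tells. Its arguments: {"type":"object","properties":{"steps":{"type":"array"},"squeeze":{"type":"number"}},"required":["steps"]}

```bash
mkdir -p pics; cat > h.py <<'E'
import numpy as np, cv2
from cell import status, get_image, job, models
def save(p,n,crop=None,s=1):
    im=cv2.cvtColor(p["pixels"],cv2.COLOR_RGB2BGR)
    if crop: x0,y0,x1,y1=crop; im=im[y0:y1,x0:x1]
    cv2.imwrite("pics/"+n,cv2.resize(im,None,fx=s,fy=s,interpolation=cv2.INTER_CUBIC))
def ray(p,u,v,z):
    R=np.array(p["R"]);t=np.array(p["t"]);c=-R.T@t
    d=R.T@np.array([(u-p["cx"])/p["fx"],(v-p["cy"])/p["fy"],1])
    return c+d*(z-c[2])/d[2]
def proj(p,X):
    c=np.array(p["R"])@np.array(X)+np.array(p["t"]);return np.array([p["fx"]*c[0]/c[2]+p["cx"],p["fy"]*c[1]/c[2]+p["cy"]])
E
python3 - <<'E'
from h import *
s=status.observe();print(s)
a=get_image("top");b=get_image("side")
save(a,"top.png",s=1.25);save(b,"side.png",s=1.25)
for p,n in((a,"top"),(b,"side")):
  for q in("lens","lens_front","lens_rear","cradle","vee_fixture","back_stop","loupe","parts_cup","solvent_bottle"):
    print(n,q,[(np.round(d["centre"]).tolist(),round(d["conf"],2),np.round(proj(p,d["centre"])).tolist()) for d in models.pinpoint(q,p)[:4]])
E
```

```text
{'time_s': 0.0, 'q': array([-1.31100635e+00,  1.26382200e-01, -4.05925510e-02,  1.40541357e+00,
       -1.32253007e-05,  1.57078574e+00]), 'dq': array([-0.0001604 , -0.00063086, -0.00032963, -0.00122788,  0.00013343,
       -0.00022889]), 'effort': array([ 8.23588221e-05, -4.35918438e+01,  3.52920699e+01,  1.73306064e-02,
        4.64192055e-06,  5.03146239e-06]), 'ee_pos': array([ 134.75826007, -507.01204018,  244.53438248]), 'tcp_rot': array([-7.88437687e-04,  9.91574501e-01,  1.29535230e-01, -1.09658601e-04]), 'force': array([ 0.54011357, -0.97911097, -0.74070325]), 'wrist_torque': array([-0.02092895, -0.01526528,  0.02730409]), 'grasp_force': 0.0, 'opening': 85.61702141067914}
top lens [([317.0, 230.0, 20.0], 0.81, [306.0, 246.0]), ([432.0, 23.0, 30.0], 0.65, [378.0, 205.0]), ([402.0, -84.0, 11.0], 0.52, [414.0, 216.0])]
top lens_front [([372.0, 227.0, 18.0], 0.95, [307.0, 227.0]), ([518.0, 457.0, -4.0], 0.71, [229.0, 179.0]), ([375.0, -62.0, 15.0], 0.56, [407.0, 225.0]), ([464.0, 13.0, 28.0], 0.5, [381.0, 194.0])]
top lens_rear [([423.0, -118.0, 17.0], 0.71, [426.0, 208.0]), ([2
[... 666 characters left out ...]
.0, -61.0, 11.0], 0.69, [343.0, 160.0]), ([366.0, 227.0, 19.0], 0.39, [346.0, 217.0])]
side lens_rear [([398.0, 28.0, 34.0], 0.75, [336.0, 170.0]), ([421.0, -112.0, 20.0], 0.54, [330.0, 149.0])]
side cradle [([452.0, 445.0, -1.0], 0.63, [306.0, 283.0]), ([430.0, 24.0, -0.0], 0.48, [325.0, 178.0]), ([563.0, 528.0, -2.0], 0.41, [251.0, 310.0]), ([508.0, 227.0, 0.0], 0.37, [291.0, 220.0])]
side vee_fixture [([513.0, 229.0, -3.0], 0.56, [289.0, 222.0])]
side back_stop [([547.0, 257.0, 34.0], 0.56, [274.0, 217.0])]
side loupe [([522.0, 459.0, 0.0], 0.8, [274.0, 286.0])]
side parts_cup [([455.0, 444.0, -4.0], 0.76, [304.0, 284.0])]
side solvent_bottle [([565.0, 531.0, -1.0], 0.76, [249.0, 311.0])]
```

View pics/top.png

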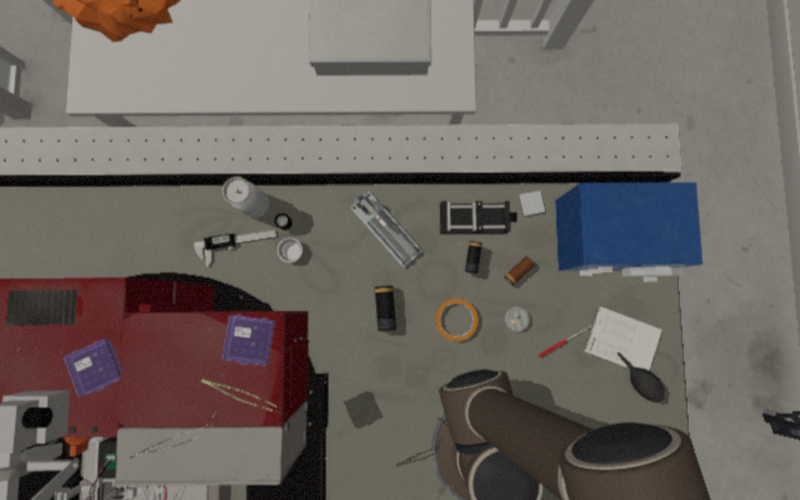

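View pics/side.png

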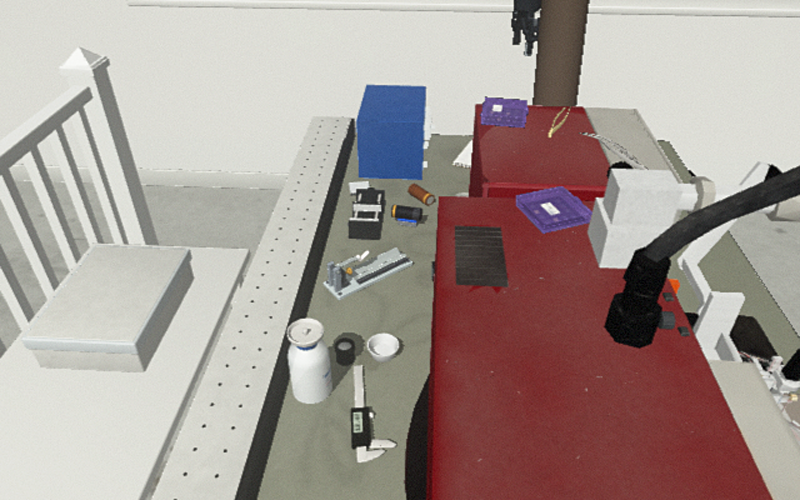

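Candidates (top image, 640 px scale): large black barrel at (308,246), smaller black barrel on blue rods at (378,205), and brown barrel at (414,216). I choose the smaller black one at (378,205) and check it in a close crop that also shows the fixture.

```bash
cat >> h.py <<'E'
from scipy.spatial.transform import Rotation as Ro
def st():
    s=status.observe();w=s["tcp_rot"];R=Ro.from_quat([w[1],w[2],w[3],w[0]]).as_matrix()
    return s,R,np.arctan2(R[1,0],R[0,0])
def delta(target,yaw=None):
    "tool-axis shift (cm) to a world target (mm), as if tool pointed down at yaw"
    s,R,y=st()
    if yaw is not None: R=np.array([[np.cos(yaw),np.sin(yaw),0],[np.sin(yaw),-np.cos(yaw),0],[0,0,-1]])
    return np.round(R.T@(np.array(target)-s["ee_pos"])/10,3),"turn",round(float(y-(yaw if yaw is not None else y)),3)
E
python3 - <<'E'
from h import *
a=get_image("top");save(a,"c1.png",(270,140,440,265),4.5)
print(delta([400,25,260],-.18),st()[2])
E
```

```text
(array([ 16.556, -57.126,  -1.466]), 'turn', 0.44) 0.25973064079433067
```

View pics/c1.png

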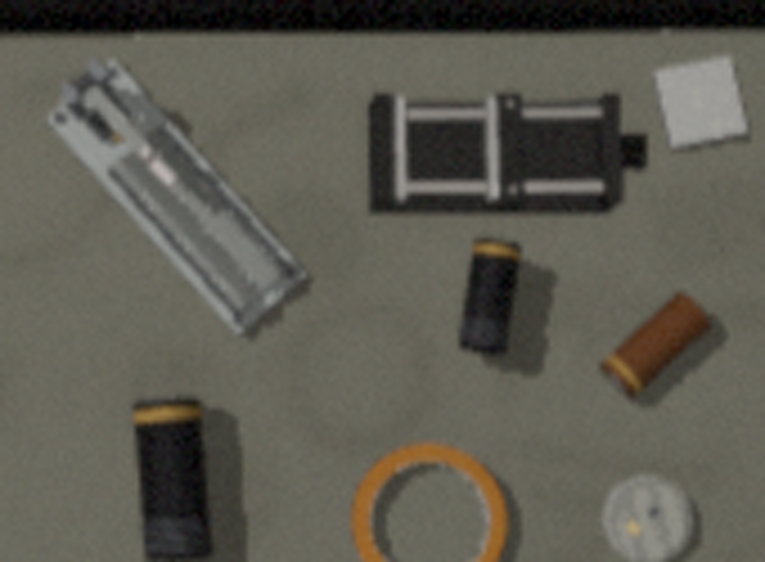

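Crop: small black barrel at crop (490,295), brass band up (+x, toward the vice) — confirmed. Fixture front end is at lower right (275,300), post and disc at upper left (110,130).

Call:
jog_arm([
  [[0,0,0,0.147,1],[0,0,0,0.147,1],[0,0,0,0.146,1],[1.3,-4.4,-0.1,0,1],[1.3,-4.4,-0.1,0,1]],
])

```text
time_s: 1.55
ee_pos: [176.2, -425.0, 246.7]
tcp_rot: [-0.001, 0.996, -0.091, -0.0]
force: [1.2, 0.2, 1.7]
opening: 85.5
grasp_force: 0.0
```

Call:
jog_arm([
  [[1.3,-4.4,-0.1,0,1],[1.3,-4.4,-0.1,0,1],[1.3,-4.4,-0.1,0,1],[1.3,-4.4,-0.1,0,1],[1.3,-4.4,-0.1,0,1]],
])

```text
time_s: 2.05
ee_pos: [279.9, -219.1, 252.6]
tcp_rot: [0.0, 0.996, -0.09, 0.0]
force: [0.0, 0.1, 0.4]
opening: 85.5
grasp_force: 0.0
```

Call:
jog_arm([
  [[1.3,-4.4,-0.1,0,1],[1.3,-4.4,-0.1,0,1],[1.3,-4.4,-0.1,0,1],[1.3,-4.4,-0.1,0,1],[1.3,-4.4,-0.1,0,1]],
])

```text
time_s: 2.55
ee_pos: [378.4, -45.4, 257.8]
tcp_rot: [-0.013, 0.998, -0.068, 0.001]
force: [0.3, -0.3, 0.4]
opening: 85.5
grasp_force: 0.0
```

```bash
python3 - <<'E'
from h import *
p=get_image("wrist");save(p,"w1.png",s=1.25)
s=st();print(s[0]["ee_pos"],s[2],s[0]["time_s"])
for q in("lens","lens_front","lens_rear","cradle"):
    print(q,[(np.round(d["centre"],1).tolist(),round(d["conf"],2),np.round(proj(p,d["centre"])).tolist()) for d in models.pinpoint(q,p)[:4]])
m=models.outline_of("lens",p)
for d in m[:3]:
    c=max(cv2.findContours(d["mask"].astype(np.uint8),0,1)[0],key=cv2.contourArea);print(d["conf"],cv2.minAreaRect(c),np.round(cv2.boxPoints(cv2.minAreaRect(c))).tolist())
E
```

```text
[380.55998766 -45.51287807 257.65833754] -0.1389907733902124 2.6
lens [([315.9, 219.7, 15.9], 0.84, [131.0, 244.0]), ([432.2, 19.1, 31.5], 0.69, [263.0, 134.0]), ([396.9, -85.1, 20.7], 0.62, [360.0, 152.0])]
lens_front [([466.1, 15.0, 30.4], 0.8, [261.0, 101.0]), ([369.6, 224.3, 19.7], 0.69, [112.0, 207.0]), ([380.6, -61.5, 16.0], 0.65, [341.0, 168.0])]
lens_rear [([269.0, 219.0, 23.2], 0.79, [140.0, 279.0]), ([510.0, 225.7, 1.1], 0.73, [81.0, 88.0]), ([396.9, 27.8, 31.5], 0.55, [262.0, 166.0])]
cradle [([427.4, 22.9, -1.6], 0.5, [266.0, 136.0])]
0.77 ((262.1570129394531, 133.97857666015625), (68.28459167480469, 28.82839584350586), 88.93909454345703) [[247.0, 100.0], [276.0, 100.0], [277.0, 168.0], [248.0, 168.0]]
0.77 ((126.2363052368164, 244.11984252929688), (84.33303833007812, 40.55268859863281), 65.55604553222656) [[90.0, 214.0], [127.0, 197.0], [162.0, 274.0], [125.0, 291.0]]
0.75 ((360.92919921875, 146.43804931640625), (25.681678771972656, 63.78087615966797), 41.18592834472656) [[330.0, 162.0], [372.0, 114.0], [392.0, 131.0], [350.0, 179.0]]
```

View pics/w1.png

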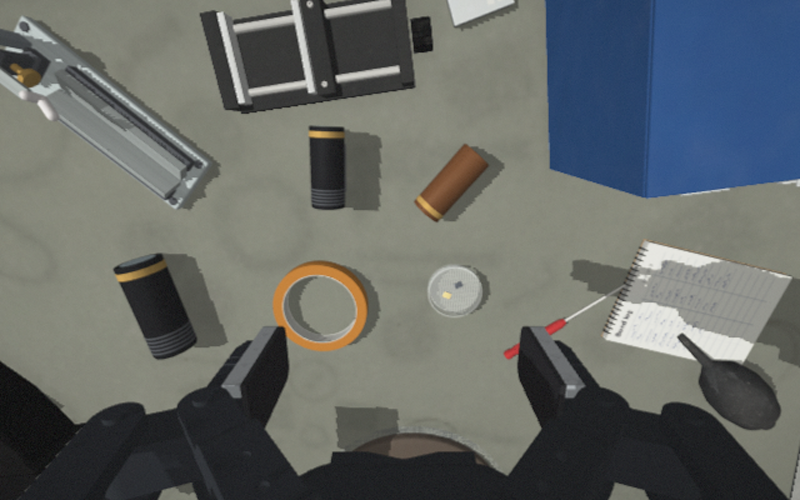

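Wrist view: lens at view px (327,167) with band up, fixture at upper left, brass disc near (30,75) view px.

```bash
python3 - <<'E'
from h import *
p=get_image("wrist")
f=ray(p,261.7,101,32);r=ray(p,262.5,167,32);print(f,r,np.arctan2(*(f-r)[[1,0]]))
for c in[(80,20),(170,208)]: pass
# fixture corners in view px (front end): base corners, z=10
F=ray(p,208/1.25,160/1.25,10);G=ray(p,178/1.25,207/1.25,10);B=ray(p,22/1.25,17/1.25,10);print("fix",F,G,B)
print(delta([425,21,150],-.13),st()[2],"cam",-np.array(p["R"]).T@p["t"])
E
```

```text
[465.16075198   8.58080916  32.        ] [395.47610204  22.17652867  32.        ] -0.19268298980870718
fix [452.86598329 129.54295244  10.        ] [414.17020317 171.79684922  10.        ] [590.88585471 252.91944392  10.        ]
(array([ 3.83 , -7.605, 10.748]), 'turn', -0.018) -0.14814717777935693 cam [454.33308613 -64.22658383 384.63890759]
```

Call:
jog_arm([
  [[0,0,0,0.042,1],[0.6,-1.7,2.7,0,1],[0.6,-1.7,2.7,0,1],[0.6,-1.7,2.7,0,1],[0.6,-1.7,2.7,0,1]],
])

```text
time_s: 3.4
ee_pos: [404.3, -34.5, 151.9]
tcp_rot: [-0.034, 0.997, -0.065, 0.002]
force: [0.6, -0.8, -0.4]
opening: 85.4
grasp_force: 0.0
```

```bash
python3 - <<'E'
from h import *
p=get_image("wrist");save(p,"w2.png",s=1.25)
s=st();print(s[0]["ee_pos"],s[2],s[0]["time_s"])
for q in("lens","lens_front","lens_rear"):
    print(q,[(np.round(d["centre"],1).tolist(),round(d["conf"],2),np.round(proj(p,d["centre"])).tolist()) for d in models.pinpoint(q,p)[:3]])
for d in models.outline_of("lens",p)[:3]:
    c=max(cv2.findContours(d["mask"].astype(np.uint8),0,1)[0],key=cv2.contourArea);b=cv2.boxPoints(cv2.minAreaRect(c));print(d["conf"],np.round(b).tolist(),[np.round(ray(p,*x,30)[:2],1).tolist() for x in b])
print("cam",-np.array(p["R"]).T@p["t"])
E
```

```text
[403.1862187  -33.71524005 147.90702914] -0.12979885808821554 3.45
lens [([400.7, -89.5, 15.8], 0.92, [398.0, 194.0]), ([316.2, 219.5, 20.0], 0.8, [95.0, 307.0]), ([431.1, 20.6, 30.3], 0.6, [261.0, 177.0])]
lens_front [([378.2, -59.7, 14.2], 0.92, [365.0, 221.0]), ([370.9, 226.1, 20.9], 0.84, [68.0, 260.0]), ([465.7, 10.2, 29.3], 0.8, [266.0, 133.0])]
lens_rear [([425.8, -108.7, 15.8], 0.71, [420.0, 162.0]), ([396.8, 27.4, 28.0], 0.68, [262.0, 217.0]), ([510.1, 232.0, -2.5], 0.48, [28.0, 111.0])]
0.92 [[41.0, 270.0], [94.0, 246.0], [130.0, 327.0], [77.0, 351.0]] [[366.7, 248.1], [385.4, 186.3], [296.7, 180.2], [272.3, 247.3]]
0.85 [[351.0, 212.0], [413.0, 150.0], [438.0, 175.0], [376.0, 237.0]] [[394.2, -48.3], [439.1, -100.5], [417.4, -118.6], [369.8, -66.8]]
0.61 [[241.0, 131.0], [280.0, 130.0], [281.0, 221.0], [243.0, 221.0]] [[469.3, 29.2], [465.9, -1.0], [392.1, 10.5], [395.1, 43.7]]
cam [481.00968514 -53.40476147 278.8521644 ]
```

View pics/w2.png

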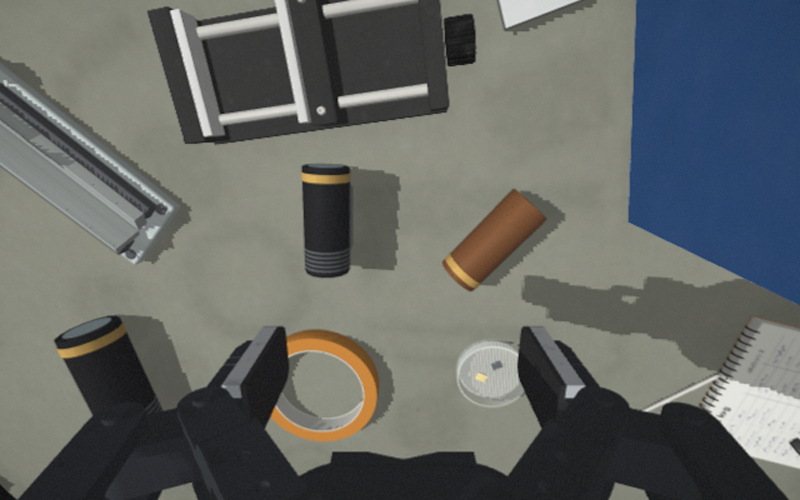

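Lens at view px (326,220), band up, tape roll and brown barrel well clear. The tool appears slightly tilted, so I check the joints.

```bash
python3 - <<'E'
from h import *
s,R,y=st();print(s["q"],s["dq"],s["ee_pos"],y);print(R.round(3))
print(delta([431,19,100],-.19),delta([431,19,100]))
E
```

```text
[-0.13080598 -0.08210635 -0.45486038  1.19886337  0.06674565  3.14060812] [ 0.00693577 -0.00765601  0.01661367 -0.00257307  0.00126485 -0.00107712] [404.50973866 -34.27942721 153.8733063 ] -0.12982364782419203
[[ 0.992 -0.129  0.008]
 [-0.129 -0.989  0.066]
 [-0.001 -0.067 -0.998]]
(array([ 1.595, -5.732,  5.387]), 'turn', 0.06) (array([ 1.941, -5.254,  5.749]), 'turn', 0.0)
```

Call:
jog_arm([
  [[0,0,0,0.0,0.7]],
])

```text
time_s: 3.75
ee_pos: [405.1, -34.1, 154.3]
tcp_rot: [-0.033, 0.997, -0.065, 0.003]
force: [-0.6, -0.2, 0.8]
opening: 73.6
grasp_force: 0.0
```

```bash
python3 - <<'E'
from h import *
s,R,y=st();print(s["q"],s["dq"],s["ee_pos"],y);print(R.round(3))
E
```

```text
[-0.13036412 -0.08246715 -0.45426509  1.1983075   0.06689771  3.14058861] [ 0.00633015 -0.00016474 -0.00080464 -0.00726477  0.00145284  0.00010763] [405.0689886 -34.1289528 154.2901092] -0.12936232604080367
[[ 0.992 -0.129  0.009]
 [-0.129 -0.989  0.066]
 [ 0.001 -0.067 -0.998]]
```

Joint 6 is at its limit (3.14), which causes the tilt. I will use the equivalent half-turned grasp (yaw ≈ 2.95).

Call:
jog_arm([
  [[0,0,0,-0.147,0.7],[0,0,0,-0.147,0.7],[0,0,0,-0.147,0.7],[0,0,0,-0.147,0.7],[0,0,0,-0.147,0.7]],
])

```text
time_s: 4.25
ee_pos: [405.1, -33.8, 154.1]
tcp_rot: [-0.03, 0.953, 0.301, 0.014]
force: [-0.0, -0.5, -0.6]
opening: 59.6
grasp_force: 0.0
```

Call:
jog_arm([
  [[0,0,0,-0.147,0.7],[0,0,0,-0.147,0.7],[0,0,0,-0.147,0.7],[0,0,0,-0.147,0.7],[0,0,0,-0.147,0.7]],
])

```text
time_s: 4.75
ee_pos: [405.0, -33.8, 154.1]
tcp_rot: [-0.023, 0.781, 0.624, 0.024]
force: [-0.4, -0.1, -0.1]
opening: 59.8
grasp_force: 0.0
```

Call:
jog_arm([
  [[0,0,0,-0.147,0.7],[0,0,0,-0.147,0.7],[0,0,0,-0.147,0.7],[0,0,0,-0.147,0.7],[0,0,0,-0.147,0.7]],
])

```text
time_s: 5.25
ee_pos: [405.0, -33.8, 154.1]
tcp_rot: [-0.013, 0.505, 0.863, 0.031]
force: [-1.3, 0.3, -0.5]
opening: 60.0
grasp_force: 0.0
```

Call:
jog_arm([
  [[0,0,0,-0.147,0.7],[0,0,0,-0.147,0.7],[0,0,0,-0.147,0.7],[0,0,0,-0.147,0.7],[0,0,0,-0.147,0.7]],
])

```text
time_s: 5.75
ee_pos: [405.1, -33.8, 154.1]
tcp_rot: [-0.001, 0.161, 0.986, 0.033]
force: [0.9, -0.5, 0.0]
opening: 59.8
grasp_force: 0.0
```

```bash
python3 - <<'E'
from h import *
s,R,y=st();print(s["q"],s["ee_pos"],y);print(R.round(3))
print(delta([430,19,100],2.95),delta([430,19,100]))
E
```

```text
[-0.12967392 -0.08241411 -0.4545951   1.19798297  0.0669265   0.19455955] [405.06233659 -33.83728243 154.12077643] 2.8177854165411644
[[-0.948  0.318  0.009]
 [ 0.318  0.946  0.066]
 [ 0.012  0.066 -0.998]]
(array([-1.442,  5.662,  5.412]), 'turn', -0.132) (array([-0.75 ,  5.435,  5.773]), 'turn', 0.0)
```

Tilt (≈3.8°, mostly about the lens axis) is harmless here; I carry on using the true tool axes.

Call:
jog_arm([
  [[0,0,0,-0.132,0.7],[-0.5,1.85,1.2,0,0.7],[-0.5,1.85,1.2,0,0.7],[-0.42,1.85,1.2,0,0.7],[0,0,0,0,0.7]],
])

```text
time_s: 6.25
ee_pos: [430.1, 21.4, 120.4]
tcp_rot: [0.0, 0.098, 0.995, 0.034]
force: [0.7, -0.1, -0.4]
opening: 59.2
grasp_force: 0.0
```

```bash
python3 - <<'E'
from h import *
p=get_image("wrist");save(p,"w3.png",s=1.25)
s,R,y=st();print(s["q"],s["ee_pos"],y);print(R.round(3))
for q in("lens_front","lens_rear","lens"):
    print(q,[(np.round(d["centre"],1).tolist(),round(d["conf"],2),np.round(proj(p,d["centre"])).tolist()) for d in models.pinpoint(q,p)[:2]])
for d in models.outline_of("lens",p)[:3]:
    c=max(cv2.findContours(d["mask"].astype(np.uint8),0,1)[0],key=cv2.contourArea);b=cv2.boxPoints(cv2.minAreaRect(c));print(d["conf"],np.round(b).tolist(),[np.round(ray(p,*x,30)[:2],1).tolist() for x in b])
print(delta([430,19,100]),proj(p,[431,19,30]),"cam",-np.array(p["R"]).T@p["t"])
E
```

```text
[ 0.00464427 -0.02725606 -0.47740495  1.11301863  0.06647074  0.20123293] [429.81764763  20.69414093 120.99342066] 2.9454510413338704
[[-0.981  0.195  0.007]
 [ 0.195  0.979  0.066]
 [ 0.006  0.067 -0.998]]
lens_front [([379.2, -62.0, 14.8], 0.84, [185.0, 165.0]), ([466.8, 11.7, 28.9], 0.67, [311.0, 260.0])]
lens_rear [([425.0, -109.1, 16.2], 0.95, [143.0, 237.0]), ([396.6, 27.9, 31.7], 0.57, [313.0, 168.0])]
lens [([428.1, 22.0, 31.2], 0.7, [314.0, 211.0]), ([403.5, -87.6, 17.0], 0.7, [160.0, 205.0])]
0.79 [[115.0, 233.0], [172.0, 145.0], [210.0, 170.0], [154.0, 257.0]] [[413.7, -118.1], [362.9, -60.0], [383.8, -40.7], [437.8, -99.3]]
0.75 [[541.0, 0.0], [625.0, -2.0], [627.0, 73.0], [543.0, 75.0]] [[322.6, 188.8], [331.2, 243.9], [377.6, 249.9], [367.7, 190.9]]
0.6 [[291.0, 165.0], [333.0, 165.0], [334.0, 267.0], [292.0, 267.0]] [[392.1, 13.4], [397.7, 42.0], [476.0, 28.5], [469.0, -3.1]]
(array([-0.043, -0.214,  2.124]), 'turn', 0.0) [310.32889112 215.45976767] cam [353.50349955  27.74345922 247.94990616]
```

View pics/w3.png

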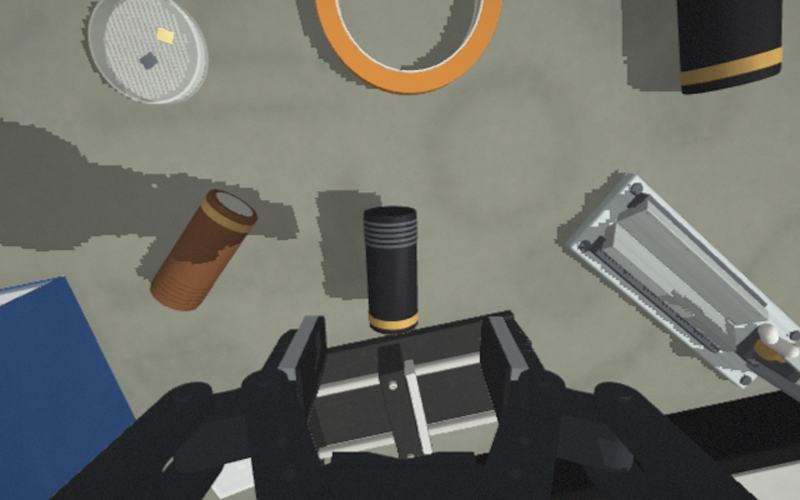

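Lens at view px (390,268) lies between the fingers and aligned with them; band toward the vice. Descend.

Call:
jog_arm([
  [[-0.01,-0.16,2.2,0,0.7],[-0.01,-0.16,2.2,0,0.7],[-0.02,-0.16,2.2,0,0.7],[-0.02,-0.15,1.7,0,0.7],[0,0,0,0,0.7]],
])

```text
time_s: 7.0
ee_pos: [428.0, 19.0, 35.7]
tcp_rot: [-0.001, 0.099, 0.995, 0.033]
force: [-0.2, -0.4, 0.9]
opening: 59.8
grasp_force: 0.0
```

```bash
python3 - <<'E'
from h import *
s,R,y=st();print(s["ee_pos"],y,s["force"])
print(delta([430,20,37.3]))
E
```

```text
[427.96418318  19.00132736  35.72206742] 2.9428858022901685 [-0.17760315 -0.39150356  0.90483812]
(array([-0.178,  0.148, -0.15 ]), 'turn', 0.0)
```

Call:
jog_arm([
  [[-0.1,0.12,-0.15,0,0.7],[0,0,0,0,0.3],[0,0,0,0,0.3],[0,0,0,0,0.3],[0,0,0,0,0.3]],
], squeeze=30)

```text
time_s: 7.5
ee_pos: [431.7, 19.9, 40.2]
tcp_rot: [0.001, 0.099, 0.995, 0.033]
force: [-1.2, -3.7, 6.3]
opening: 28.9
grasp_force: 29.1
```

Call:
jog_arm([
  [[0,0,0,0,0.2],[0,0,0,0,0.2],[0,0,0,0,0.2],[0,0,0,0,0.2],[0,0,0,0,0.2]],
])

```text
time_s: 8.0
ee_pos: [431.7, 19.9, 40.1]
tcp_rot: [0.001, 0.099, 0.995, 0.033]
force: [-2.3, -3.4, 5.8]
opening: 28.8
grasp_force: 29.1
```

```bash
python3 - <<'E'
from h import *
s,R,y=st();print(s["ee_pos"],y,s["force"],s["wrist_torque"],s["opening"],s["grasp_force"])
E
```

```text
[431.69749433  19.91181332  40.14831012] 2.9437290161891716 [-2.28670848 -3.35006757  5.78225707] [-0.6330793   0.34155124  0.05826358] 28.782086046968185 29.072299003601074
```

Grip sits about 3 mm too high (opening 28.8 < 30). Reopen, lower, regrip.

Call:
jog_arm([
  [[0,0,0,0,0.5],[0,0,0,0,0.5],[0.15,0,0.3,0,0.5],[0,0,0,0,0.5],[0,0,0,0,0.5]],
])

```text
time_s: 8.5
ee_pos: [429.0, 21.1, 35.5]
tcp_rot: [-0.0, 0.099, 0.995, 0.034]
force: [0.6, -0.2, -0.5]
opening: 42.7
grasp_force: 0.0
```

Call:
jog_arm([
  [[0,0,0,0,0.2],[0,0,0,0,0.2],[0,0,0,0,0.2],[0,0,0,0,0.2],[0,0,0,0,0.2]],
])

```text
time_s: 9.0
ee_pos: [429.2, 20.7, 35.9]
tcp_rot: [0.0, 0.099, 0.995, 0.033]
force: [-3.9, -4.1, 4.6]
opening: 28.8
grasp_force: 29.4
```

Call:
jog_arm([
  [[0,0,-0.5,0,0.2],[0,0,-1,0,0.2],[0,0,-3,0,0.2],[0,0,-3,0,0.2],[0,0,0,0,0.2]],
])

```text
time_s: 9.5
ee_pos: [431.5, 16.2, 115.0]
tcp_rot: [0.004, 0.099, 0.995, 0.034]
force: [0.5, 0.3, -0.4]
opening: 28.9
grasp_force: 29.8
```

```bash
python3 - <<'E'
from h import *
p=get_image("wrist")
s,R,y=st();print(s["ee_pos"],y,s["force"],s["opening"],s["grasp_force"])
cv2.imwrite("pics/w4.png",cv2.resize(cv2.cvtColor(p["pixels"],cv2.COLOR_RGB2BGR),None,fx=1.25,fy=1.25))
for q in("lens_front","lens_rear","vee_fixture","back_stop"):
    print(q,[(np.round(d["centre"],1).tolist(),round(d["conf"],2),np.round(proj(p,d["centre"])).tolist()) for d in models.pinpoint(q,p)[:2]])
E
```

```text
[430.54170172  16.18344401 112.93124895] 2.9439651154061073 [ 0.63262732  0.53178289 -1.72842996] 28.8859790518801 29.765913784503937
lens_front [([466.3, 7.1, 105.4], 0.8, [317.0, 331.0]), ([376.8, -63.9, 14.4], 0.62, [184.0, 160.0])]
lens_rear [([398.5, 23.9, 110.9], 0.93, [324.0, 206.0]), ([424.9, -109.8, 18.9], 0.84, [142.0, 238.0])]
vee_fixture [([510.3, 228.4, 4.7], 0.65, [571.0, 238.0])]
back_stop [([545.9, 260.8, 33.8], 0.94, [637.0, 284.0])]
```

View pics/w4.png

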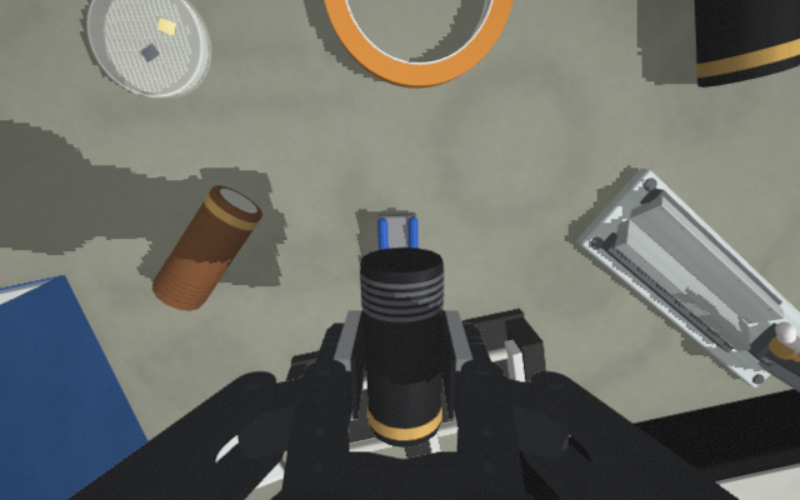

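Lens is held level, band at the far end, cradle empty at view px (398,230). Turn to the fixture's direction.

Call:
jog_arm([
  [[0,0,0,-0.133,0.2],[0,0,0,-0.133,0.2],[0,0,0,-0.133,0.2],[0,0,0,-0.133,0.2],[0,0,0,-0.133,0.2]],
])

```text
time_s: 10.25
ee_pos: [428.0, 16.1, 109.4]
tcp_rot: [0.01, -0.234, 0.972, 0.032]
force: [-0.7, -0.4, -1.9]
opening: 29.0
grasp_force: 29.6
```

Call:
jog_arm([
  [[0,0,0,-0.133,0.2],[0,0,0,-0.133,0.2],[0,0,0,0,0.2]],
])

```text
time_s: 10.55
ee_pos: [428.1, 16.1, 109.5]
tcp_rot: [0.014, -0.358, 0.933, 0.03]
force: [0.6, 0.1, -1.5]
opening: 29.0
grasp_force: 29.6
```

```bash
python3 - <<'E'
from h import *
s,R,y=st();print(s["ee_pos"],y,y+np.pi,s["q"]);print(R.round(3),delta([425,148,140]))
E
```

```text
[428.06935885  16.1078586  109.51342302] -2.409207478071459 0.7323851755183339 [-0.00636477 -0.02196226 -0.49839582  1.08984325  0.06694904 -0.73972408]
[[-0.743 -0.67   0.005]
 [-0.668  0.741  0.067]
 [-0.048  0.046 -0.998]] (array([-8.728, 10.124, -2.161]), 'turn', 0.0)
```

Call:
jog_arm([
  [[-2.2,2.5,-0.55,0,0.2],[-2.2,2.5,-0.55,0,0.2],[-2.2,2.5,-0.55,0,0.2],[-2.1,2.6,-0.5,0,0.2],[0,0,0,0,0.2]],
])

```text
time_s: 11.05
ee_pos: [425.7, 150.6, 141.3]
tcp_rot: [0.016, -0.359, 0.933, 0.03]
force: [0.8, -0.4, -1.0]
opening: 29.1
grasp_force: 29.9
```

```bash
python3 - <<'E'
from h import *
p=get_image("wrist")
s,R,y=st();print(s["ee_pos"],y,s["force"],s["opening"],s["grasp_force"])
cv2.imwrite("pics/w5.png",cv2.resize(cv2.cvtColor(p["pixels"],cv2.COLOR_RGB2BGR),None,fx=1.25,fy=1.25))
for q in("lens_front","lens_rear","vee_fixture","back_stop"):
    print(q,[(np.round(d["centre"],1).tolist(),round(d["conf"],2),np.round(proj(p,d["centre"])).tolist()) for d in models.pinpoint(q,p)[:2]])
import pickle;pickle.dump(p,open("p5.pkl","wb"))
E
```

```text
[425.35758741 149.0357783  140.64606452] -2.409073079619458 [ 0.71906625  0.12596746 -0.69409822] 28.613654303968605 29.918755888938904
lens_front [([457.1, 176.7, 138.4], 0.94, [319.0, 345.0]), ([369.2, 225.6, 20.3], 0.83, [428.0, 201.0])]
lens_rear [([267.4, 216.4, 26.4], 0.95, [527.0, 98.0]), ([399.8, 128.0, 133.2], 0.66, [324.0, 203.0])]
vee_fixture []
back_stop []
```

View pics/w5.png

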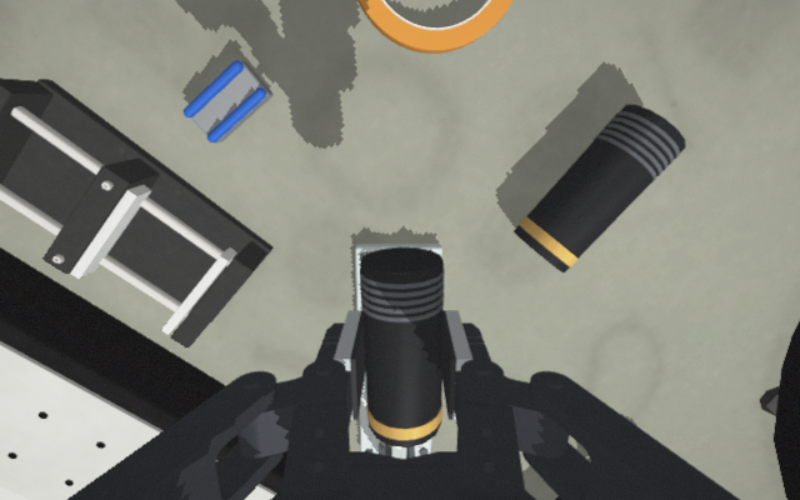

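Fixture's front end shows behind the lens: front edge at view row ≈245, columns 355–442; it lies symmetrically about the held lens. Measure its edges.

```bash
python3 - <<'E'
from h import *
import pickle;p=pickle.load(open("p5.pkl","rb"))
g=cv2.cvtColor(p["pixels"],cv2.COLOR_RGB2GRAY)
save(p,"c5.png",(255,180,385,380),3)
for v in(199,203,208,215,225): print(v,g[v,278:292].tolist(),g[v,345:362].tolist())
for v in(340,350,358): print(v,g[v,272:300].tolist(),g[v,345:372].tolist())
E
```

```text
199 [159, 156, 135, 104, 105, 107, 145, 197, 212, 211, 208, 190, 154, 156] [188, 218, 218, 217, 216, 215, 214, 215, 198, 163, 169, 166, 167, 167, 169, 167, 165]
203 [162, 161, 156, 135, 105, 103, 153, 198, 180, 142, 107, 84, 93, 111] [27, 30, 34, 45, 79, 124, 169, 209, 204, 169, 167, 169, 171, 169, 169, 170, 169]
208 [157, 157, 158, 141, 102, 106, 146, 208, 222, 196, 108, 43, 32, 26] [28, 36, 35, 32, 31, 34, 32, 32, 47, 119, 174, 172, 172, 171, 172, 172, 172]
215 [156, 156, 158, 159, 141, 104, 139, 199, 223, 202, 78, 35, 34, 30] [38, 32, 37, 34, 33, 35, 33, 36, 34, 75, 135, 170, 170, 171, 171, 171, 171]
225 [162, 162, 163, 144, 103, 106, 125, 174, 219, 214, 125, 51, 43, 49] [71, 70, 69, 66, 52, 42, 42, 49, 61, 90, 138, 173, 171, 169, 169, 168, 169]
340 [41, 42, 40, 41, 38, 42, 52, 114, 159, 163, 163, 162, 156, 149, 133, 119, 145, 153, 154, 154, 152, 154, 137, 81, 84, 120, 127, 133] [180, 178, 175, 174, 157, 119, 75, 128, 170, 172, 169, 169, 169, 167, 168, 168, 165, 167, 168, 167, 138, 38, 41, 41, 39, 40, 39]
350 [44, 42, 42, 38, 44, 42, 43, 113, 167, 166, 163, 163, 163, 150, 116, 108, 157, 219, 232, 231, 230, 217, 170, 150, 150, 152, 155, 157] [137, 161, 167, 165, 165, 166, 164, 164, 163, 165, 167, 170, 169, 168, 168, 168, 169, 168, 168, 169, 141, 47, 42, 40, 41, 41, 42]
358 [40, 40, 40, 41, 41, 38, 43, 90, 145, 165, 164, 164, 163, 163, 164, 160, 171, 215, 231, 231, 229, 217, 204, 227, 213, 205, 228, 207] [163, 165, 166, 164, 166, 164, 164, 166, 164, 165, 164, 165, 165, 165, 163, 165, 165, 166, 167, 157, 114, 39, 44, 40, 40, 43, 41]
```

View pics/c5.png

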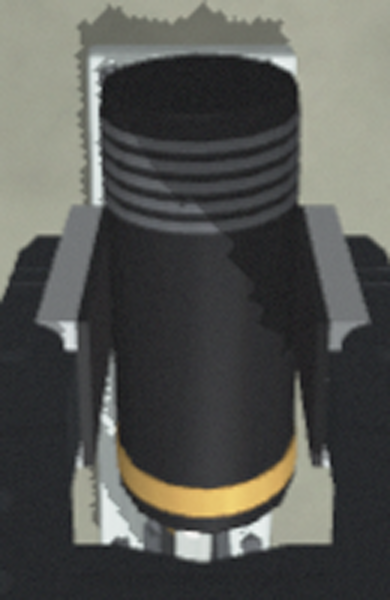

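```bash
python3 - <<'E'
from h import *
import pickle;p=pickle.load(open("p5.pkl","rb"))
L=[ray(p,284.2,203,10)[:2],ray(p,288,350,10)[:2]];Rr=[ray(p,353.3,201,10)[:2],ray(p,349.5,340,10)[:2]]
f=[ray(p,285,195.5,10)[:2],ray(p,352,195.5,10)[:2]]
print(L,Rr,f)
yw=[np.arctan2(*(b-a)[::-1]) for a,b in(L,Rr)];print(yw)
y=np.mean(yw);e=np.array([np.cos(y),np.sin(y)]);n=np.array([-e[1],e[0]])
mid=(np.dot(L[0],n)+np.dot(Rr[0],n))/2;w=np.dot(L[0]-Rr[0],n);xf=np.mean([np.dot(a,e) for a in f])
O=(xf+105)*e+mid*n;print("yaw",y,"width",w,"front",xf*e+mid*n,"origin",O)
# held lens in fixture frame, nominal
s,R,yy=st();d=R@[0,0,6.5]+s["ee_pos"];print("lens mid",d,"fix xy",np.dot(d[:2]-O,e),np.dot(d[:2]-O,n))
E
```

```text
[array([452.39511417, 138.95028012]), array([574.14710041, 245.28692986])] [array([412.21982588, 182.15285125]), array([524.08020235, 285.27570939])] [array([446.76057617, 135.13524248]), array([409.36520486, 177.83276157])]
[np.float64(0.7179159339313557), np.float64(0.7447777302052339)]
yaw 0.7313468320682948 width -58.986594497868744 front [427.93429186 156.62731203] origin [506.08322623 226.75394077]
lens mid [425.31743422 147.21265798 133.77355514] fix xy -113.2354531887199 -5.2593693040125675
```

```bash
python3 - <<'E'
from h import *
print(delta([460,185,60]),delta([460,185,41.5]))
E
```

```text
(array([-4.74 ,  0.157,  8.281]), 'turn', 0.0) (array([-4.651,  0.073, 10.127]), 'turn', 0.0)
```

Call:
jog_arm([
  [[-1.6,0.05,2,0,0.2],[-1.6,0.05,2,0,0.2],[-1.5,0.05,2,0,0.2],[0,0,2.2,0,0.2],[0,0,0,0,0.2]],
])

```text
time_s: 11.8
ee_pos: [458.3, 184.0, 58.3]
tcp_rot: [0.012, -0.357, 0.933, 0.03]
force: [-1.6, -0.8, -1.4]
opening: 28.6
grasp_force: 29.9
```

Call:
jog_arm([
  [[0,0,0,0,0.2]],
])

```text
time_s: 11.9
ee_pos: [459.7, 184.5, 61.3]
tcp_rot: [0.014, -0.357, 0.933, 0.03]
force: [0.4, 0.9, -1.2]
opening: 29.1
grasp_force: 29.9
```

```bash
python3 - <<'E'
from h import *
p=get_image("wrist");s=st()[0];print(s["ee_pos"],s["force"])
print(delta([460,185,43.5]))
g=p["pixels"];save(p,"c6.png",(215,150,425,390),2.4)
b=get_image("side")
for q in("lens_front","lens_rear","lens"):
  for P in(p,b): print(q,[(np.round(d["centre"],1).tolist(),round(d["conf"],2)) for d in models.pinpoint(q,P)[:3]])
E
```

```text
[460.32373401 184.85503269  62.12532766] [-0.52429925  0.18700562 -0.17283684]
(array([ 0.107, -0.051,  1.859]), 'turn', 0.0)
lens_front [([370.4, 226.7, 20.7], 0.85), ([487.6, 211.0, 56.0], 0.74)]
lens_front [([488.8, 207.9, 56.6], 0.74), ([563.2, -124.8, 0.8], 0.61), ([375.8, -60.1, 13.6], 0.55)]
lens_rear [([431.7, 162.6, 53.1], 0.61)]
lens_rear [([436.0, 165.8, 59.4], 0.63), ([421.4, -114.7, 18.1], 0.53)]
lens [([317.8, 215.6, 18.2], 0.83), ([463.6, 185.5, 56.1], 0.66)]
lens [([404.3, -84.1, 13.5], 0.6), ([462.6, 187.7, 53.6], 0.57), ([435.6, 164.9, 60.9], 0.42)]
```

View pics/c6.png

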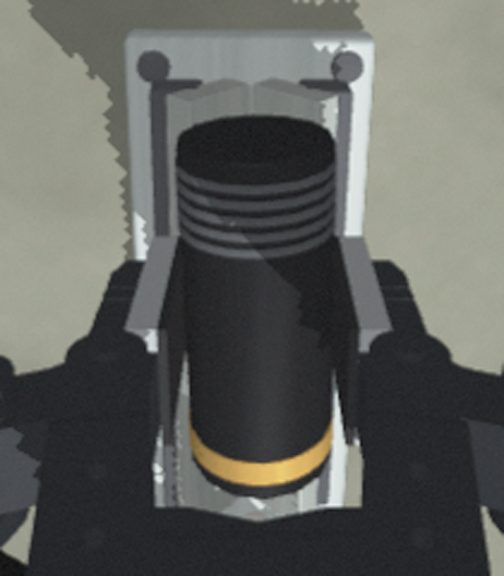

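Lens is over the groove within about 1 mm (lens rear at crop x 256, groove apex at 250). Lower gently.

Call:
jog_arm([
  [[0.05,-0.03,0.8,0,0.2],[0,0,0.7,0,0.2],[0,0,0.1,0,0.2],[0,0,0,0,0.2],[0,0,0,0,0.2]],
])

```text
time_s: 12.8
ee_pos: [460.1, 186.1, 45.4]
tcp_rot: [0.015, -0.358, 0.933, 0.03]
force: [-0.1, -0.0, -1.0]
opening: 28.7
grasp_force: 29.9
```

Call:
jog_arm([
  [[0,0,0.1,0,0.2],[0,0,0.1,0,0.2],[0,0,0,0,0.2]],
])

```text
time_s: 13.1
ee_pos: [460.1, 186.2, 43.5]
tcp_rot: [0.015, -0.358, 0.933, 0.03]
force: [-0.7, 0.6, -1.0]
opening: 28.5
grasp_force: 29.9
```

Call:
jog_arm([
  [[0,0,0.1,0,0.2],[0,0,0,0,0.2]],
])

```text
time_s: 13.3
ee_pos: [460.5, 186.2, 42.8]
tcp_rot: [0.016, -0.358, 0.933, 0.03]
force: [0.3, -0.8, 1.4]
opening: 28.6
grasp_force: 30.3
```

Call:
jog_arm([
  [[0,0,0.1,0,0.2],[0,0,0,0,0.2]],
])

```text
time_s: 13.5
ee_pos: [460.7, 186.2, 42.4]
tcp_rot: [0.016, -0.358, 0.933, 0.03]
force: [-0.6, -1.0, 5.9]
opening: 28.6
grasp_force: 31.4
```

Call:
jog_arm([
  [[0,0,0.08,0,0.2],[0,0,0,0,0.2]],
], squeeze=20)

```text
time_s: 13.7
ee_pos: [460.9, 186.3, 42.2]
tcp_rot: [0.016, -0.358, 0.933, 0.029]
force: [-2.3, -2.8, 10.9]
opening: 29.0
grasp_force: 31.9
```

Call:
jog_arm([
  [[0,0,0,0,0.4],[0,0,0,0,0.4],[0,0,0,0,0.5],[0,0,-0.5,0,0.5],[0,0,-2,0,0.5]],
])

```text
time_s: 14.2
ee_pos: [458.4, 184.2, 64.1]
tcp_rot: [0.013, -0.358, 0.933, 0.03]
force: [0.3, -0.3, 0.5]
opening: 42.7
grasp_force: 0.0
```

Call:
jog_arm([
  [[0,0,-3,0,0.5],[2,0,-1,0,0.5],[3,0,0,0,0.2],[1,0,0,0,0],[0,0,0,0,0]],
])

```text
time_s: 14.7
ee_pos: [414.3, 141.4, 102.7]
tcp_rot: [0.015, -0.358, 0.933, 0.03]
force: [0.3, 0.1, -0.9]
opening: 0.6
grasp_force: 0.0
```

```bash
python3 - <<'E'
from h import *
p=get_image("wrist");s=st()[0];print(s["ee_pos"],s["force"],s["opening"],s["time_s"])
save(p,"w7.png",s=1.25)
b=get_image("side")
for q in("lens_front","lens_rear","lens"):
  for P in(p,b): print(q,[(np.round(d["centre"],1).tolist(),round(d["conf"],2)) for d in models.pinpoint(q,P)[:3]])
E
```

```text
[415.2937621  141.96317728 102.77357068] [ 0.16074804 -0.02574574  0.69512467] 0.1226379426854078 14.75
lens_front [([494.1, 211.1, 34.4], 0.89), ([369.8, 226.9, 22.9], 0.86)]
lens_front [([487.8, 207.7, 32.6], 0.5), ([371.1, 224.1, 23.4], 0.48)]
lens_rear [([267.5, 217.5, 24.4], 0.86), ([437.9, 165.1, 36.1], 0.64)]
lens_rear []
lens [([462.8, 185.1, 38.4], 0.81), ([314.3, 219.0, 18.8], 0.61)]
lens [([462.9, 187.7, 33.1], 0.59)]
```

View pics/w7.png

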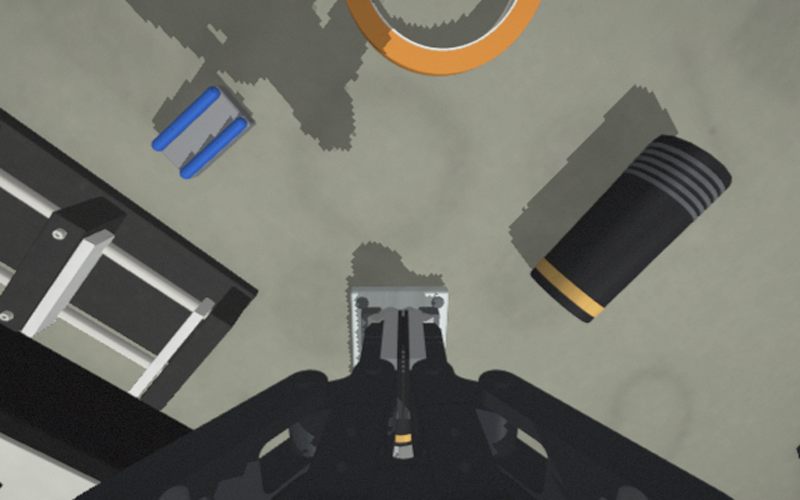

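Lens lies in the groove (band seen at view px (403,438) between the closed fingers). Go down behind it with shut fingers.

```bash
python3 - <<'E'
from h import *
O=np.array([506.1,226.8]);e=np.array([.744,.668])
s=st()[0];print(s["ee_pos"],delta([*(O-120*e),46]))
E
```

```text
[415.43651597 142.30408155 102.37176282] (array([-0.113, -0.025,  5.654]), 'turn', 0.0)
```

Call:
jog_arm([
  [[-0.05,0,2,0,0],[-0.05,0,2,0,0],[0,0,1.65,0,0],[0,0,0,0,0],[0,0,0,0,0]],
])

```text
time_s: 15.6
ee_pos: [416.2, 146.5, 46.4]
tcp_rot: [0.015, -0.358, 0.933, 0.03]
force: [-0.3, 0.8, -0.1]
opening: 0.0
grasp_force: 0.0
```

```bash
cat >> h.py <<'E'
def fx():
    O=np.array([506.1,226.8]);e=np.array([.744,.668]);n=np.array([-.668,.744])
    s=st()[0];d=s["ee_pos"][:2]-O;print("x,y",d@e,d@n,"z",s["ee_pos"][2],"F",s["force"][:2]@e,s["force"][2],s["time_s"])
E
python3 -c "
from h import *
fx()"
```

```text
x,y -120.50254398884883 0.2634310598943519 z 46.37219907939959 F 0.31080907435107047 -0.13825208144300716 15.6
```

Call:
jog_arm([
  [[-0.4,0,0.02,0,0],[-0.4,0,0.02,0,0],[-0.4,0,0.02,0,0],[-0.4,0,0.02,0,0],[-0.4,0,0.02,0,0]],
])

```text
time_s: 16.1
ee_pos: [431.4, 160.0, 46.4]
tcp_rot: [0.015, -0.358, 0.933, 0.03]
force: [-0.2, -0.9, 0.6]
opening: -0.1
grasp_force: 0.4
```

Call:
jog_arm([
  [[-0.3,0,0.014,0,0],[-0.3,0,0.014,0,0],[-0.3,0,0.014,0,0],[-0.3,0,0.014,0,0],[-0.3,0,0.014,0,0]],
])

```text
time_s: 16.6
ee_pos: [442.4, 170.0, 46.2]
tcp_rot: [0.015, -0.358, 0.933, 0.03]
force: [-0.5, -0.9, 0.1]
opening: -0.2
grasp_force: 0.3
```

```bash
python3 -c "
from h import *
fx()"
```

```text
x,y -85.33128260915538 0.27680568788954085 z 46.24430211516127 F -0.9368888046562446 0.07996032616159222 16.6
```

Call:
jog_arm([
  [[-0.2,0,0.01,0,0],[-0.2,0,0.01,0,0],[-0.2,0,0.01,0,0],[-0.2,0,0.01,0,0],[-0.2,0,0.01,0,0]],
])

```text
time_s: 17.1
ee_pos: [449.8, 176.6, 46.3]
tcp_rot: [0.015, -0.358, 0.933, 0.03]
force: [0.2, -0.6, -0.1]
opening: 0.0
grasp_force: 0.3
```

Call:
jog_arm([
  [[-0.2,0,0.01,0,0],[-0.2,0,0.01,0,0],[-0.2,0,0.01,0,0],[-0.2,0,0.01,0,0],[-0.2,0,0.01,0,0]],
])

```text
time_s: 17.6
ee_pos: [456.2, 182.4, 46.1]
tcp_rot: [0.014, -0.358, 0.933, 0.029]
force: [-3.4, -4.2, 1.6]
opening: 0.3
grasp_force: 2.5
```

```bash
python3 -c "
from h import *
fx()"
```

```text
x,y -66.80693100911246 0.2781282796541846 z 46.140433563795675 F -5.32310828437886 1.626898721596263 17.6
```

Likely the nose riding up on the lens edge (front ≈ x 12). Continue in 1 mm rows.

Call:
jog_arm([
  [[-0.1,0,0.005,0,0],[-0.1,0,0.005,0,0]],
])

```text
time_s: 17.8
ee_pos: [458.2, 184.1, 46.1]
tcp_rot: [0.015, -0.358, 0.933, 0.029]
force: [-2.8, -4.6, 2.2]
opening: 0.2
grasp_force: 2.5
```

Call:
jog_arm([
  [[-0.1,0,0.005,0,0],[-0.1,0,0.005,0,0]],
])

```text
time_s: 18.0
ee_pos: [459.8, 185.5, 46.1]
tcp_rot: [0.015, -0.358, 0.933, 0.029]
force: [-2.8, -5.2, 2.4]
opening: 0.0
grasp_force: 2.4
```

Call:
jog_arm([
  [[-0.1,0,0.005,0,0],[-0.1,0,0.005,0,0]],
])

```text
time_s: 18.2
ee_pos: [461.3, 186.8, 46.1]
tcp_rot: [0.015, -0.358, 0.933, 0.029]
force: [-1.3, -5.7, 2.8]
opening: 0.1
grasp_force: 2.4
```

Call:
jog_arm([
  [[-0.1,0,0.005,0,0],[-0.1,0,0.005,0,0],[-0.1,0,0.005,0,0],[-0.1,0,0.005,0,0]],
])

```text
time_s: 18.6
ee_pos: [464.3, 189.5, 46.1]
tcp_rot: [0.015, -0.358, 0.933, 0.029]
force: [-1.6, -4.9, 2.0]
opening: 0.1
grasp_force: 2.4
```

```bash
python3 -c "
from h import *
fx()"
```

```text
x,y -56.03594894460595 0.16283079158753183 z 46.125130417601355 F -4.4767753281822396 2.020987764820414 18.6
```

Call:
jog_arm([
  [[-0.1,0,0.005,0,0],[-0.1,0,0.005,0,0]],
])

```text
time_s: 18.8
ee_pos: [465.8, 190.8, 46.1]
tcp_rot: [0.015, -0.358, 0.933, 0.029]
force: [-1.1, -5.5, 1.6]
opening: 0.1
grasp_force: 2.4
```

Call:
jog_arm([
  [[-0.06,0,0.003,0,0],[-0.06,0,0.003,0,0]],
])

```text
time_s: 19.0
ee_pos: [466.8, 191.7, 46.1]
tcp_rot: [0.015, -0.358, 0.933, 0.029]
force: [-1.9, -4.9, 2.0]
opening: 0.3
grasp_force: 2.3
```

Call:
jog_arm([
  [[-0.06,0,0.003,0,0],[-0.06,0,0.003,0,0]],
])

```text
time_s: 19.2
ee_pos: [467.7, 192.4, 46.1]
tcp_rot: [0.015, -0.358, 0.933, 0.029]
force: [-1.4, -5.1, 1.3]
opening: 0.4
grasp_force: 2.4
```

Call:
jog_arm([
  [[-0.05,0,0.003,0,0]],
])

```text
time_s: 19.3
ee_pos: [468.0, 192.8, 46.1]
tcp_rot: [0.015, -0.358, 0.933, 0.029]
force: [-1.3, -3.8, 2.1]
opening: 0.1
grasp_force: 2.4
```

Call:
jog_arm([
  [[-0.06,0,0.003,0,0],[-0.06,0,0.003,0,0]],
])

```text
time_s: 19.5
ee_pos: [468.9, 193.6, 46.1]
tcp_rot: [0.015, -0.358, 0.933, 0.029]
force: [-1.6, -6.0, 2.0]
opening: -0.1
grasp_force: 2.3
```

Call:
jog_arm([
  [[-0.05,0,0.003,0,0]],
])

```text
time_s: 19.6
ee_pos: [469.3, 193.9, 46.1]
tcp_rot: [0.015, -0.358, 0.933, 0.029]
force: [-2.0, -5.1, 2.2]
opening: -0.1
grasp_force: 2.3
```

Call:
jog_arm([
  [[-0.06,0,0.003,0,0],[-0.06,0,0.003,0,0]],
])

```text
time_s: 19.8
ee_pos: [470.3, 194.7, 46.2]
tcp_rot: [0.015, -0.358, 0.933, 0.029]
force: [-0.8, -5.0, 1.6]
opening: 0.0
grasp_force: 2.3
```

Call:
jog_arm([
  [[-0.05,0,0.003,0,0]],
])

```text
time_s: 19.9
ee_pos: [470.6, 195.0, 46.1]
tcp_rot: [0.015, -0.358, 0.933, 0.029]
force: [-1.6, -4.1, 1.6]
opening: -0.0
grasp_force: 2.3
```

Call:
jog_arm([
  [[-0.06,0,0.003,0,0],[-0.06,0,0.003,0,0]],
])

```text
time_s: 20.1
ee_pos: [471.5, 195.8, 46.1]
tcp_rot: [0.015, -0.358, 0.933, 0.029]
force: [-1.4, -4.6, 2.2]
opening: 0.1
grasp_force: 2.3
```

Call:
jog_arm([
  [[-0.05,0,0.003,0,0]],
])

```text
time_s: 20.2
ee_pos: [471.9, 196.2, 46.1]
tcp_rot: [0.015, -0.358, 0.933, 0.029]
force: [-1.7, -4.5, 1.8]
opening: -0.3
grasp_force: 2.3
```

Call:
jog_arm([
  [[-0.06,0,0.003,0,0],[-0.06,0,0.003,0,0]],
])

```text
time_s: 20.4
ee_pos: [472.8, 197.0, 46.1]
tcp_rot: [0.015, -0.358, 0.933, 0.029]
force: [-1.0, -5.6, 1.4]
opening: -0.0
grasp_force: 2.3
```

Call:
jog_arm([
  [[-0.05,0,0.003,0,0]],
])

```text
time_s: 20.5
ee_pos: [473.2, 197.3, 46.1]
tcp_rot: [0.015, -0.358, 0.933, 0.029]
force: [-2.6, -5.7, 2.2]
opening: 0.0
grasp_force: 2.3
```

Call:
jog_arm([
  [[-0.06,0,0.003,0,0],[-0.06,0,0.003,0,0]],
])

```text
time_s: 20.7
ee_pos: [473.4, 197.5, 46.0]
tcp_rot: [0.014, -0.358, 0.933, 0.029]
force: [-5.5, -8.7, 5.8]
opening: 0.1
grasp_force: 4.8
```

Call:
jog_arm([
  [[-0.05,0,0.003,0,0]],
])

```text
time_s: 20.8
ee_pos: [473.4, 197.5, 46.0]
tcp_rot: [0.014, -0.358, 0.933, 0.029]
force: [-6.0, -9.5, 8.4]
opening: -0.0
grasp_force: 5.6
```

Stop found: axial 10.8 N against ~4.5 N sliding, about 6 N on the disc. Nudge a touch and hold.

Call:
jog_arm([
  [[-0.02,0,-0.01,0,0],[0,0,0,0,0],[0,0,0,0,0],[0,0,0,0,0]],
])

```text
time_s: 21.2
ee_pos: [473.4, 197.5, 46.1]
tcp_rot: [0.014, -0.358, 0.933, 0.029]
force: [-5.2, -9.8, 6.2]
opening: -0.1
grasp_force: 5.1
```

```bash
python3 -c "
from h import *
fx()"
```

```text
x,y -43.912588580095765 0.04971446757452999 z 46.05281036688571 F -10.381695408280146 6.1980690084393295 21.2
```

Call:
jog_arm([
  [[-0.015,0,0,0,0],[0,0,0,0,0],[0,0,0,0,0]],
])

```text
time_s: 21.5
ee_pos: [473.4, 197.5, 46.1]
tcp_rot: [0.014, -0.358, 0.933, 0.029]
force: [-6.2, -9.9, 6.4]
opening: -0.1
grasp_force: 5.4
```

Call:
jog_arm([
  [[0.1,0,-0.005,0,0],[0.4,0,-0.02,0,0],[1.5,0,-0.08,0,0],[2,0,-0.5,0,0],[2,0,-3,0,0]],
])

```text
time_s: 22.0
ee_pos: [426.8, 155.8, 76.8]
tcp_rot: [0.012, -0.359, 0.933, 0.03]
force: [0.2, -0.6, -0.8]
opening: -0.1
grasp_force: 0.0
```

Call:
jog_arm([
  [[2,0,-4,0,0],[2,0,-4,0,0],[0,0,0,0,0]],
])

```text
time_s: 22.3
ee_pos: [400.1, 124.1, 162.3]
tcp_rot: [0.019, -0.358, 0.933, 0.03]
force: [1.0, 0.1, 0.4]
opening: 0.1
grasp_force: 0.0
```

```bash
python3 - <<'E'
from h import *
fx()
p=get_image("wrist");b=get_image("side");t=get_image("top")
W=cv2.cvtColor(np.hstack([cv2.resize(p["pixels"],(480,300)),cv2.resize(t["pixels"][140:215,265:345],(320,300))]),4)
S=cv2.resize(cv2.cvtColor(b["pixels"][185:245,245:345],4),(500,300),interpolation=cv2.INTER_CUBIC)
c=np.zeros((600,800,3),np.uint8);c[:300]=W;c[300:,:500]=S;cv2.imwrite("pics/end.png",c)
for q in("lens_front","lens_rear","lens"):
  for P in(p,b,t): print(q,[(np.round(d["centre"],1).tolist(),round(d["conf"],2)) for d in models.pinpoint(q,P)[:4]])
O=np.array([506.1,226.8]);print("expected mid",O+[.744*2,.668*2])
E
```

```text
x,y -147.42926596069302 -5.598915234918774 z 162.31766923065197 F 0.824778350305419 0.4465571011876506 22.3
lens_front [([370.3, 226.1, 21.0], 0.68), ([535.6, 247.2, 33.1], 0.54)]
lens_front [([533.5, 250.2, 34.2], 0.76), ([377.6, -59.3, 13.7], 0.71)]
lens_front [([534.2, 254.2, 35.3], 0.65), ([369.3, 229.5, 20.2], 0.64)]
lens_rear []
lens_rear [([423.9, -112.9, 16.5], 0.68)]
lens_rear [([480.6, 203.0, 33.8], 0.53)]
lens [([314.6, 220.9, 19.3], 0.59)]
lens [([510.6, 227.9, 30.4], 0.83), ([402.1, -88.4, 12.3], 0.45)]
lens [([318.0, 227.7, 22.6], 0.74), ([510.3, 229.2, 31.9], 0.65)]
expected mid [507.588 228.136]
```

View pics/end.png

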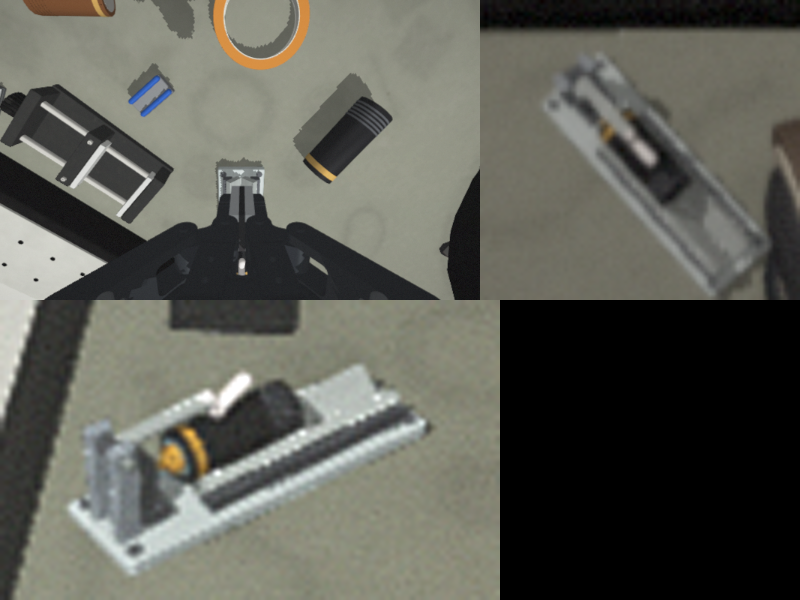

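The side view (bottom) shows the lens in the groove under the white nose, with its front against the brass disc at (175,455). The robot is clear of everything and nothing nearby has moved.

```bash
python3 -c "
from h import *
print(job.finish_job())"
```

```text
the job is handed in; nothing more can be done
None
```

The lens barrel is seated in the V-block groove, clamped under the pressure finger with its glass end touching the back stop's brass disc. I pressed it home with an estimated 6–7 N (about 11 N total push less about 4.5 N sliding friction). Nothing nearby looked moved in the last pictures, and I handed the job in after about 22 s on the robot's clock; no verdict was returned.

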